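# Nest the plain steel cups, leave the weighted twins

## Task

Pack the set of steel bench cups: nest a plain middle cup fully home in the wide cup and a plain small cup fully home in that middle cup. The middle and the small cup each have a look-alike twin with lead sealed in its base, told only by its weight: the two heavy ones must end standing upright on the green mat outside the nest. Leave the wide cup where it stands, lower the cups into the nest gently without dropping or ramming them, and do not disturb the eraser, the wooden block or the yellow tin.

Things in the scene. Friction and masses are not known exactly. Their poses are not given: they have to be found in the camera images.
- wide_cup: low wide brushed-steel cup, 0.7 kg, outside diameter 82, inside diameter 73, height 42, floor 6 thick; stands on the green mat, whose top is 3 above the work surface. Origin: centre of the underside, z up.
- mid_a: middle cup: brushed-steel straight round cup, outside diameter 67, height 70, wall 4.5, foot bevelled (59 across at the very bottom), inner floor 30 above the underside (sealed double bottom). Plain one about 0.16 kg in all, weighted one about 0.60 kg; mid_a and mid_b look exactly alike and either may be the weighted one. Origin: centre of the underside, z up along the axis.
- mid_b: middle cup, twin of mid_a: brushed-steel straight round cup, outside diameter 67, height 70, wall 4.5, foot bevelled (59 across at the very bottom), inner floor 30 above the underside (sealed double bottom). Plain one about 0.16 kg in all, weighted one about 0.60 kg; mid_a and mid_b look exactly alike and either may be the weighted one. Origin: centre of the underside, z up along the axis.
- small_a: small cup: brushed-steel straight round cup, outside diameter 52, height 75, wall 4.5, foot bevelled (44 across at the very bottom), inner floor 30 above the underside (sealed double bottom). Plain one about 0.10 kg in all, weighted one about 0.39 kg; small_a and small_b look exactly alike and either may be the weighted one. Origin: centre of the underside, z up along the axis.
- small_b: small cup, twin of small_a: brushed-steel straight round cup, outside diameter 52, height 75, wall 4.5, foot bevelled (44 across at the very bottom), inner floor 30 above the underside (sealed double bottom). Plain one about 0.10 kg in all, weighted one about 0.39 kg; small_a and small_b look exactly alike and either may be the weighted one. Origin: centre of the underside, z up along the axis.
- eraser: white eraser, 55 x 24 x 13, loose on the mat, far side; bystander. Origin: centre of the underside.
- ring_block: yellow wooden block with a brass screw, 50 x 100 x 60 high, loose on the mat, left; bystander. Origin: centre of the underside.
- wax_tin: round yellow tin, diameter 64, height 45, loose on the mat, right; bystander. Origin: centre of the underside.
Things that resemble listed ones, but are neither listed nor needed, are in the scene too. What is shaped like the mid_b but pink or turquoise is not meant. Leave any turquoise look-alike of the small_a alone.

How it is judged:
By the outcome, as a careful person would: the job done as asked, in the order asked, and still so for the second after the job is handed in, with the robot touching nothing.
It also fails if it takes over 69 s, if anything falls off the work surface, if the arm or the gripper's body presses on something with over 40 N, if the wrist force passes 120 N, or if a joint passes its speed limit or range.

## Robot

A 6-joint arm with a two-finger parallel gripper is mounted at the origin on the work surface. World frame = base frame: x ahead of the robot, y to its left, z up, the work surface at z = 0. Lengths are in m, angles in degrees, forces in N, time in s.
With the tool pointing down it reaches from about 0.4 to 0.825 m from the base axis. Payload 7 kg.
Tool frame: the origin (TCP) lies between the finger pads; the fingertips stand 22 mm ahead of it and the grasp point (between the pads) lies 3 mm ahead of it; z points along the fingers, y is the line along which they close (so a half turn about z gives the same grasp; the last joint's range is limited). The gripper opens to 88 mm and grips with 3 to 60 N. Pads are 19 mm wide; open, the fingers measure 130 mm over their backs; the gripper's body (78 mm by 193 mm) begins 47 mm behind the grasp point.
Start: joints at [79.876, 20.546, 0.682, 0, -70.136, -16.507], TCP at [0.303, 0.603, 0.249] pointing down, gripper open.
Joint ranges: [-176.03, 176.03], [-82.01, 121.73], [-58.28, 71.71], [-173.87, 95.51], [-174.79, -0.11], [-173.66, 173.66]. Speed limits (degrees/s): [136.94, 136.94, 172.46, 180, 180, 180].

## Interface

Orientations are given as [roll, pitch, yaw] about the fixed x, y, z axes, in that order (R = Rz(yaw) Ry(pitch) Rx(roll)).
In Python, from plant import ctrl gives the robot as it stands.
- The arm moves only by the tool apply_moves, never from a script. Its argument "targets" is a list of rows, each an object with "travel": the shift along the tool's x, y, z in mm, a list of three; "roll": the turn about the tool's z in degrees; "jaw": the finger opening in mm, from 0 to 87.6. In form: [{"travel": [tx, ty, tz], "roll": roll, "jaw": jaw}, ...]. A call has 1 to 10 rows; each row shifts and turns the commanded pose from where the row before left it, along the tool's axes as they then stand; what a row does not reach is not made up. A row lasts 1/10 s, in which the tool goes at most 50 mm and 8.59 degrees, less where a joint would pass 70% of its speed; a pose out of reach is approached as far as the arm can. A call with a gripper value outside its range is refused whole. The fingers move at their own pace and stop on an object; the grip force is fixed at half the most. Time passes only in rows, so rows that do not move let the fingers close. It gives the time, the measured TCP pose, the force, the opening and the grip force at its end, in the units of the state.
- ctrl.get_obs(): the state, without advancing time (a new reading comes with each control period).
- ctrl.snapshot(name): name is "scene" or "top"; returns the picture (384x512x3 uint8, red, green, blue); there is no depth.
- ctrl.calibration(name): a dict with "K" (3x3 intrinsics, pixels), "extrinsics" (4x4, takes a point from camera to world coordinates). Camera axes: x right, y down, z forward; pixel columns grow to the right and rows downward; lengths in m; the calibration is good to about 2 mm. A picture is of the moment at which its call begins. calibration takes no time and is no camera call.
- ctrl.close_job(): hands the job in; it is judged then, once.
The state is a dict: "clock": time; "joint_pos": joint angles; "qvel": joint speeds; "tau": joint torques, N m; "tool_pos": TCP position; "orientation": TCP orientation; "force": force on the tool from outside, world axes, zero at the start; "moment": the same for the moment, N m; "opening": finger opening in m; "gripper_force": force on a finger pad.
Only numpy, scipy, OpenCV 4.12 (cv2) and the standard library are available. Lean on these libraries where they do the work, as an engineer would, in place of code of your own. Each camera call takes 0.05 s, during which the arm holds its last target. There are 200 camera calls.

## Working session

There is one attempt and no reset: what is moved stays moved. The work goes in short steps, Python scripts to look and compute and a tool call to move; the robot and the scene stay as the last step left them, time stands still between calls to the robot, and variables do not carry over. Pictures are saved under pics/ and viewed, at most 10 in all, crops included, and the job is handed in when it is done.

Besides the shell and the picture viewer there is one more tool, called after "Call:" as name(argument=value, ...), one argument or row to a line, values as JSON. apply_moves: Moves the arm, as the interface text tells. Its arguments: {"type":"object","properties":{"targets":{"type":"array","items":{"type":"object","properties":{"travel":{"type":"array","items":{"type":"number"}},"roll":{"type":"number"},"jaw":{"type":"number"}}}}},"required":["targets"]}

```bash
mkdir -p pics; ls; python3 - <<'E'
from plant import ctrl
import cv2
for n in("scene","top"):
    im=ctrl.snapshot(n); cv2.imwrite(f"pics/{n}0.png",cv2.cvtColor(im,cv2.COLOR_RGB2BGR))
    c=ctrl.calibration(n); print(c["K"].round(1).tolist(),c["extrinsics"].round(4).tolist())
o=ctrl.get_obs(); print(o)
E
```

```text
pics
[[484.8, 0.0, 251.3], [0.0, 484.8, 191.0], [0.0, 0.0, 1.0]] [[0.0999, 0.7988, -0.5932, 1.3403], [0.995, -0.0821, 0.057, 0.0132], [-0.0032, -0.5959, -0.803, 1.2021], [0.0, 0.0, 0.0, 1.0]]
[[426.1, 0.0, 256.7], [0.0, 426.1, 195.5], [0.0, 0.0, 1.0]] [[0.0008, -0.9991, 0.0425, 0.4143], [-1.0, -0.0006, 0.0039, 0.1029], [-0.0039, -0.0425, -0.9991, 1.4865], [0.0, 0.0, 0.0, 1.0]]
{'clock': 0.1, 'joint_pos': array([ 7.98746049e+01,  2.05870609e+01,  6.39829878e-01, -1.84154740e-02,
       -7.01345592e+01, -1.65059617e+01]), 'qvel': array([ 0.00620345, -0.13969818,  0.05422487,  0.15923018, -0.02147849,
        0.02896155]), 'tau': array([-1.32671536e-03, -5.84167349e+01,  2.93748307e+01,  7.01542631e+00,
        1.01389736e-02, -5.25039673e-05]), 'tool_pos': array([0.30241604, 0.60302506, 0.24772339]), 'orientation': array([ 1.79916661e+02, -6.64080121e-03, -2.66376222e+01]), 'force': array([-0.41435972,  0.08210383, -0.2686771 ]), 'moment': array([-0.0558203 ,  0.03106928, -0.01135017]), 'gripper_force': 0.0, 'opening': 0.0872169090918645}
```

View pics/top0.png

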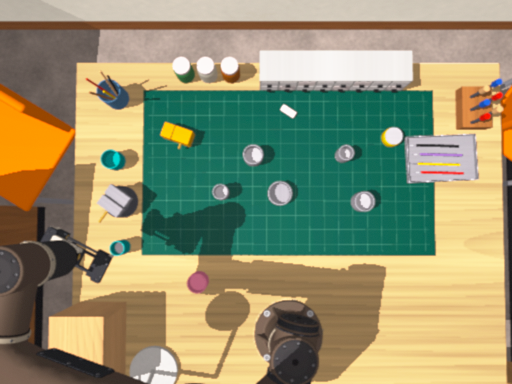

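View pics/scene0.png

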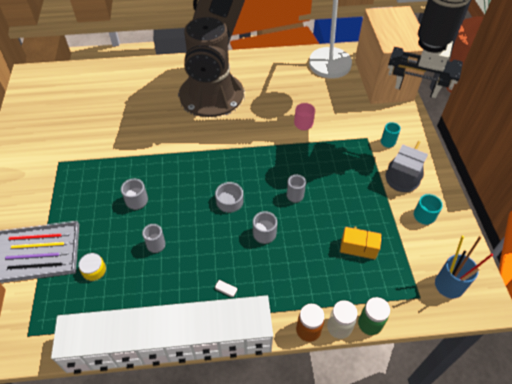

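Top view: the wide cup is at (280,193). Middle-cup candidates are the steel cups at (254,155) and (363,201), with turquoise (113,160) and pink (198,282) rejected. Small-cup candidates are the steel cups at (221,191) and (345,153), with turquoise (120,247) rejected. Bystanders are the eraser (288,111), the block (177,134) and the tin (392,136). Next I fit silhouettes in both cameras and check them in one crop.

```bash
cat > h.py <<'E'
from plant import ctrl
import cv2, numpy as np
from scipy.optimize import minimize
def proj(c,P):
    E=np.linalg.inv(c["extrinsics"]); q=(E[:3,:3]@P.T).T+E[:3,3]; u=(c["K"]@q.T).T
    return u[:,:2]/u[:,2:]
def unproj(c,uv,z):
    E=c["extrinsics"]; d=E[:3,:3]@np.linalg.solve(c["K"],[*uv,1]); o=E[:3,3]
    return (o+d*(z-o[2])/d[2])[:2]
def sil(c,x,y,r,h,z0=.003,bev=.004):
    t=np.linspace(0,2*np.pi,48,endpoint=False)
    P=np.vstack([np.c_[x+q*np.cos(t),y+q*np.sin(t),0*t+z] for q,z in((r-bev,z0),(r,z0+bev),(r,z0+h))])
    return cv2.convexHull(proj(c,P).astype(np.float32))
def steel(im):
    b=cv2.GaussianBlur(im,(0,0),.6).astype(int)
    return (b[...,1]-b[...,0]<28).astype(float)
def loss(c,m,p,r,h,z0,w=26):
    u0=proj(c,np.array([[p[0],p[1],z0+h/2]]))[0].astype(int)-w
    s=8; M=np.zeros((2*w*s,2*w*s),np.uint8)
    k=((sil(c,p[0],p[1],r,h,z0)-u0+.5)*s)
    cv2.fillPoly(M,[np.round(k*16).astype(np.int32)],255,shift=4)
    M=cv2.resize(M,(2*w,2*w),interpolation=cv2.INTER_AREA)/255.
    g=m[u0[1]:u0[1]+2*w,u0[0]:u0[0]+2*w]
    return np.abs(M-g).sum()
def fit(name,im,uv,r,h,z0=.003,w=26):
    c=ctrl.calibration(name); m=steel(im)
    p=unproj(c,uv,z0+h/2); 
    for st in(.01,.004):
        s=minimize(lambda q:loss(c,m,q,r,h,z0,w),p,method="Nelder-Mead",options=dict(initial_simplex=[p,p+[st,0],p+[0,st]],xatol=1e-4)); p=s.x
    return p,s.fun
CUPS=dict(wide=(.041,.042),mid_L=(.0335,.07),mid_R=(.0335,.07),sm_L=(.026,.075),sm_R=(.026,.075))
E
python3 - <<'E'
from h import *
top=cv2.cvtColor(cv2.imread("pics/top0.png"),4); sc=cv2.cvtColor(cv2.imread("pics/scene0.png"),4)
T=dict(wide=(280,193),mid_L=(254,155),mid_R=(363,201),sm_L=(221,191),sm_R=(345,153))
S=dict(wide=(229,197),mid_L=(264,227),mid_R=(134,194),sm_L=(297,188),sm_R=(153,238))
d=[cv2.resize(i,None,fx=3,fy=3,interpolation=cv2.INTER_CUBIC) for i in(top,sc)]
for k,(r,h) in CUPS.items():
    a,fa=fit("top",top,T[k],r,h,w=20); b,fb=fit("scene",sc,S[k],r,h,w=22)
    print(k,a.round(4),round(fa),b.round(4),round(fb))
    for i,(n,p) in enumerate((("top",a),("scene",b))):
        cv2.polylines(d[i],[np.round((sil(ctrl.calibration(n),*p,r,h)+.5)*3).astype(int)],True,(255,0,0),1)
cv2.imwrite("pics/fit.png",np.vstack([d[0][400:690,580:1180],d[1][500:800,330:930]])[...,::-1])
E
```

```text
wide [0.4857 0.0296] 33 [0.4865 0.0268] 41
mid_L [0.6136 0.1209] 26 [0.6133 0.119 ] 34
mid_R [ 0.4575 -0.2512] 22 [ 0.4573 -0.2523] 30
sm_L [0.4885 0.2295] 14 [0.4842 0.2277] 53
sm_R [ 0.6188 -0.1891] 20 [ 0.6186 -0.1914] 32
```

View pics/fit.png

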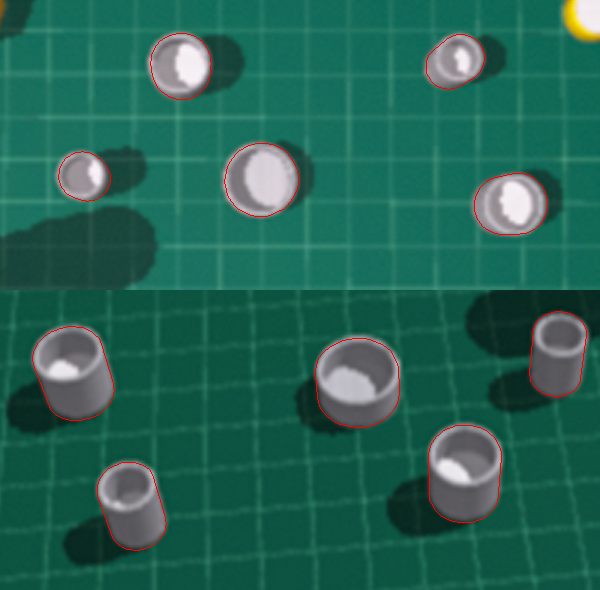

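The red outlines match all five steel cups in both cameras. World (x, y): wide (.486,.028), mid_L (.6135,.120), mid_R (.457,-.252), sm_L (.487,.2285), sm_R (.619,-.190). I turn the tool to yaw 0 and go above mid_L.

Call:
apply_moves(
  targets=[
    {"travel":[0,0,0],"roll":-6.66,"jaw":87},
    {"travel":[0,0,0],"roll":-6.66,"jaw":87},
    {"travel":[0,0,0],"roll":-6.66,"jaw":87},
    {"travel":[0,0,0],"roll":-6.66,"jaw":87},
    {"travel":[26,40,0],"roll":0,"jaw":87},
    {"travel":[26,40,0],"roll":0,"jaw":87},
    {"travel":[26,40,0],"roll":0,"jaw":87},
    {"travel":[26,40,0],"roll":0,"jaw":87},
    {"travel":[26,40,0],"roll":0,"jaw":87},
    {"travel":[26,40,0],"roll":0,"jaw":87},
  ],
)

```text
clock: 1.1
tool_pos: [0.4591, 0.3616, 0.2484]
orientation: [180.0, 0.0, 0.0]
force: [1.3, 1.0, 0.7]
opening: 0.0873
gripper_force: 0.0
```

Call:
apply_moves(
  targets=[
    {"travel":[26,40,5],"roll":0,"jaw":87},
    {"travel":[26,40,10],"roll":0,"jaw":87},
    {"travel":[26,40,20],"roll":0,"jaw":87},
    {"travel":[26,40,25],"roll":0,"jaw":87},
    {"travel":[26,40,25],"roll":0,"jaw":87},
    {"travel":[25,43,25],"roll":0,"jaw":87},
    {"travel":[0,0,20],"roll":0,"jaw":87},
    {"travel":[0,0,0],"roll":0,"jaw":87},
    {"travel":[0,0,0],"roll":0,"jaw":87},
  ],
)

```text
clock: 2.0
tool_pos: [0.6064, 0.1319, 0.1253]
orientation: [180.0, 0.0, 0.0]
force: [-0.7, 0.7, -0.3]
opening: 0.087
gripper_force: 0.0
```

Call:
apply_moves(
  targets=[
    {"travel":[7,12,0],"roll":0,"jaw":87},
    {"travel":[0,0,10],"roll":0,"jaw":87},
    {"travel":[0,0,0],"roll":0,"jaw":87},
    {"travel":[0,0,0],"roll":0,"jaw":87},
  ],
)

```text
clock: 2.4
tool_pos: [0.6133, 0.1203, 0.1156]
orientation: [-180.0, -0.0, 0.0]
force: [0.2, -0.6, 0.1]
opening: 0.0871
gripper_force: 0.0
```

Call:
apply_moves(
  targets=[
    {"travel":[0,0,12],"roll":0,"jaw":87},
    {"travel":[0,0,12],"roll":0,"jaw":87},
    {"travel":[0,0,12],"roll":0,"jaw":87},
    {"travel":[0,0,10],"roll":0,"jaw":87},
    {"travel":[0,0,4],"roll":0,"jaw":87},
    {"travel":[0,0,0],"roll":0,"jaw":75},
    {"travel":[0,0,0],"roll":0,"jaw":70},
    {"travel":[0,0,0],"roll":0,"jaw":62},
    {"travel":[0,0,0],"roll":0,"jaw":60},
    {"travel":[0,0,0],"roll":0,"jaw":60},
  ],
)

```text
clock: 3.4
tool_pos: [0.6141, 0.1206, 0.0661]
orientation: [-179.9, -0.1, 0.0]
force: [-0.7, 3.1, 2.5]
opening: 0.0655
gripper_force: 30.3
```

Call:
apply_moves(
  targets=[
    {"travel":[0,0,0],"roll":0,"jaw":55},
    {"travel":[0,0,-10],"roll":0,"jaw":55},
    {"travel":[0,0,-20],"roll":0,"jaw":55},
    {"travel":[0,0,0],"roll":0,"jaw":55},
    {"travel":[0,0,0],"roll":0,"jaw":55},
    {"travel":[0,0,0],"roll":0,"jaw":55},
    {"travel":[0,0,0],"roll":0,"jaw":55},
  ],
)

```text
clock: 4.1
tool_pos: [0.6128, 0.1194, 0.0942]
orientation: [180.0, 0.1, -0.0]
force: [-0.3, 1.0, -5.5]
opening: 0.0651
gripper_force: 30.2
```

```bash
python3 - <<'E'
from plant import ctrl
o=ctrl.get_obs(); print(o["force"],o["tau"],o["opening"],o["tool_pos"])
E
```

```text
[-0.33868948  0.97295765 -5.46296852] [-2.06956593e-02 -6.06468058e+01  2.59616929e+01  6.47259861e+00
  7.04057934e-02 -2.62216299e-04] 0.06505398290969987 [0.61275793 0.11942963 0.09423391]
```

Reads about 5.5 N, so mid_L is the weighted one. I set it back down and go to mid_R.

Call:
apply_moves(
  targets=[
    {"travel":[0,0,12],"roll":0,"jaw":55},
    {"travel":[0,0,10],"roll":0,"jaw":55},
    {"travel":[0,0,4],"roll":0,"jaw":55},
    {"travel":[0,0,2],"roll":0,"jaw":55},
    {"travel":[0,0,1],"roll":0,"jaw":55},
    {"travel":[0,0,0],"roll":0,"jaw":55},
    {"travel":[0,0,0],"roll":0,"jaw":87},
    {"travel":[0,0,0],"roll":0,"jaw":87},
    {"travel":[0,0,0],"roll":0,"jaw":87},
    {"travel":[0,0,0],"roll":0,"jaw":87},
  ],
)

```text
clock: 5.1
tool_pos: [0.614, 0.1201, 0.067]
orientation: [-180.0, -0.1, 0.0]
force: [0.1, -0.1, -1.0]
opening: 0.086
gripper_force: 0.0
```

Call:
apply_moves(
  targets=[
    {"travel":[0,0,-10],"roll":0,"jaw":87},
    {"travel":[0,0,-20],"roll":0,"jaw":87},
    {"travel":[0,0,-30],"roll":0,"jaw":87},
    {"travel":[-6,15,-10],"roll":0,"jaw":87},
    {"travel":[-15,35,0],"roll":0,"jaw":87},
    {"travel":[-15,35,0],"roll":0,"jaw":87},
    {"travel":[-15,35,0],"roll":0,"jaw":87},
    {"travel":[-15,35,0],"roll":0,"jaw":87},
    {"travel":[-15,35,0],"roll":0,"jaw":87},
    {"travel":[-15,35,0],"roll":0,"jaw":87},
  ],
)

```text
clock: 6.1
tool_pos: [0.5165, -0.1067, 0.137]
orientation: [-180.0, -0.0, 0.0]
force: [1.2, -0.9, -0.1]
opening: 0.0868
gripper_force: 0.0
```

Call:
apply_moves(
  targets=[
    {"travel":[-15,35,0],"roll":0,"jaw":87},
    {"travel":[-15,35,0],"roll":0,"jaw":87},
    {"travel":[-15,35,10],"roll":0,"jaw":87},
    {"travel":[-10,30,10],"roll":0,"jaw":87},
    {"travel":[-5,12,0],"roll":0,"jaw":87},
    {"travel":[0,0,0],"roll":0,"jaw":87},
    {"travel":[0,0,0],"roll":0,"jaw":87},
  ],
)

```text
clock: 6.8
tool_pos: [0.4578, -0.2522, 0.117]
orientation: [180.0, -0.1, -0.0]
force: [-0.0, -0.1, -0.9]
opening: 0.0872
gripper_force: 0.0
```

Call:
apply_moves(
  targets=[
    {"travel":[0,0,12],"roll":0,"jaw":87},
    {"travel":[0,0,12],"roll":0,"jaw":87},
    {"travel":[0,0,12],"roll":0,"jaw":87},
    {"travel":[0,0,10],"roll":0,"jaw":87},
    {"travel":[0,0,5],"roll":0,"jaw":87},
    {"travel":[0,0,0],"roll":0,"jaw":75},
    {"travel":[0,0,0],"roll":0,"jaw":70},
    {"travel":[0,0,0],"roll":0,"jaw":62},
    {"travel":[0,0,0],"roll":0,"jaw":55},
    {"travel":[0,0,0],"roll":0,"jaw":55},
  ],
)

```text
clock: 7.8
tool_pos: [0.4579, -0.2522, 0.0658]
orientation: [180.0, -0.1, 0.0]
force: [0.2, 1.0, 0.5]
opening: 0.0666
gripper_force: 30.0
```

Call:
apply_moves(
  targets=[
    {"travel":[0,0,-10],"roll":0,"jaw":55},
    {"travel":[0,0,-25],"roll":0,"jaw":55},
    {"travel":[0,0,-30],"roll":0,"jaw":55},
    {"travel":[0,0,-5],"roll":0,"jaw":55},
    {"travel":[0,0,0],"roll":0,"jaw":55},
    {"travel":[0,0,0],"roll":0,"jaw":55},
    {"travel":[0,0,0],"roll":0,"jaw":55},
  ],
)

```text
clock: 8.5
tool_pos: [0.4567, -0.252, 0.1344]
orientation: [-180.0, 0.1, -0.0]
force: [-0.1, -0.1, -0.9]
opening: 0.0668
gripper_force: 30.0
```

Light (about 1 N), so mid_R is the plain one. I carry it over the wide cup.

Call:
apply_moves(
  targets=[
    {"travel":[1,-10,0],"roll":0,"jaw":55},
    {"travel":[2,-20,0],"roll":0,"jaw":55},
    {"travel":[4,-35,0],"roll":0,"jaw":55},
    {"travel":[4,-40,0],"roll":0,"jaw":55},
    {"travel":[4,-40,0],"roll":0,"jaw":55},
    {"travel":[4,-40,0],"roll":0,"jaw":55},
    {"travel":[4,-40,0],"roll":0,"jaw":55},
    {"travel":[3,-30,0],"roll":0,"jaw":55},
    {"travel":[2,-15,0],"roll":0,"jaw":55},
    {"travel":[1,-10,0],"roll":0,"jaw":55},
  ],
)

```text
clock: 9.5
tool_pos: [0.4863, 0.0291, 0.1349]
orientation: [180.0, 0.1, 0.1]
force: [0.1, -0.3, -2.3]
opening: 0.0663
gripper_force: 30.0
```

Call:
apply_moves(
  targets=[
    {"travel":[0,0,10],"roll":0,"jaw":55},
    {"travel":[0,0,5],"roll":0,"jaw":55},
    {"travel":[0,0,0],"roll":0,"jaw":55},
  ],
)

```text
clock: 9.8
tool_pos: [0.4854, 0.0266, 0.119]
orientation: [179.9, 0.2, -0.1]
force: [0.2, 0.0, -1.1]
opening: 0.0665
gripper_force: 30.0
```

```bash
python3 - <<'E'
from h import *
o=ctrl.get_obs(); print(o["tool_pos"],o["force"])
d=[]
for n,(x,y) in(("top",(150,90)),("scene",(130,110))):
    im=ctrl.snapshot(n); np.save(n+"1.npy",im); c=ctrl.calibration(n)
    b=cv2.resize(im,None,fx=5,fy=5,interpolation=cv2.INTER_CUBIC)
    tp=o["tool_pos"]
    p={"top":(.4857,.0296),"scene":(.4865,.0268)}[n]
    for z,r,q in((.003,.041,p),(.045,.041,p),(tp[2]-.063+.07,.0335,tp),(tp[2]-.063+.004,.0335,tp),(tp[2]-.063,.0295,tp)):
        t=np.linspace(0,6.283,60); P=np.c_[q[0]+r*np.cos(t),q[1]+r*np.sin(t),0*t+z]
        cv2.polylines(b,[np.round((proj(c,P)+.5)*5).astype(int)],True,(255,0,0) if z!=.045 and z!=.003 else (255,255,0),1)
    u=proj(c,np.array([[*tp[:2],.06]]))[0]*5
    d.append(b[int(u[1])-290:int(u[1])+290,int(u[0])-195:int(u[0])+195])
cv2.imwrite("pics/over.png",np.hstack(d)[...,::-1])
E
```

```text
[0.48542248 0.02658069 0.1189768 ] [ 0.15440528  0.0454042  -1.10506178]
```

View pics/over.png

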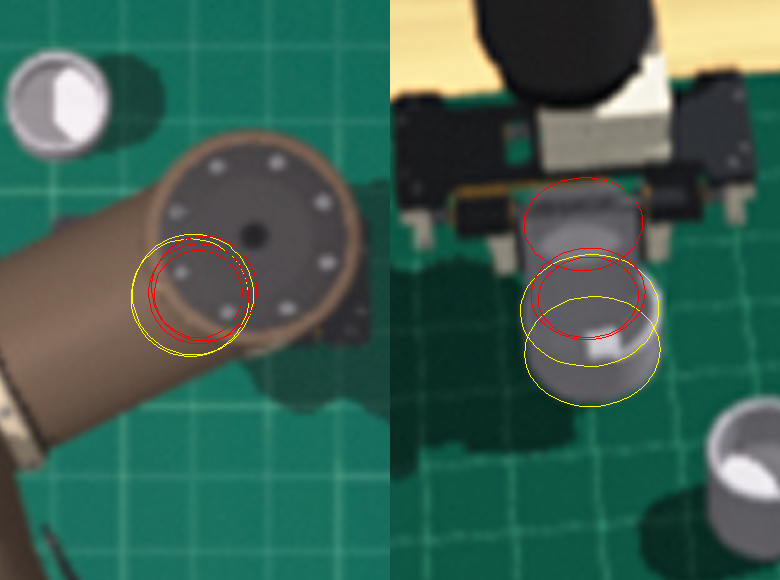

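The scene crop shows the held cup (rim around (583,223), foot around (590,295)) centred over the wide cup (centre (590,330)) to within about 2 mm. I nudge it and lower in small steps.

Call:
apply_moves(
  targets=[
    {"travel":[0,-1,6],"roll":0,"jaw":55},
    {"travel":[0,0,6],"roll":0,"jaw":55},
    {"travel":[0,0,4],"roll":0,"jaw":55},
    {"travel":[0,0,4],"roll":0,"jaw":55},
    {"travel":[0,0,3],"roll":0,"jaw":55},
    {"travel":[0,0,3],"roll":0,"jaw":55},
    {"travel":[0,0,2],"roll":0,"jaw":55},
    {"travel":[0,0,0],"roll":0,"jaw":55},
  ],
)

```text
clock: 10.7
tool_pos: [0.4864, 0.0288, 0.0921]
orientation: [180.0, 0.0, 0.0]
force: [0.5, -0.5, -1.7]
opening: 0.0667
gripper_force: 30.0
```

Call:
apply_moves(
  targets=[
    {"travel":[0,0,3],"roll":0,"jaw":55},
    {"travel":[0,0,4],"roll":0,"jaw":55},
    {"travel":[0,0,4],"roll":0,"jaw":55},
    {"travel":[0,0,3],"roll":0,"jaw":55},
    {"travel":[0,0,2],"roll":0,"jaw":55},
    {"travel":[0,0,1],"roll":0,"jaw":55},
    {"travel":[0,0,0],"roll":0,"jaw":55},
  ],
)

```text
clock: 11.4
tool_pos: [0.4865, 0.0288, 0.0752]
orientation: [180.0, 0.0, 0.0]
force: [0.4, -0.2, -1.9]
opening: 0.0666
gripper_force: 30.0
```

Call:
apply_moves(
  targets=[
    {"travel":[0,0,1],"roll":0,"jaw":55},
    {"travel":[0,0,1],"roll":0,"jaw":55},
    {"travel":[0,0,0.5],"roll":0,"jaw":55},
    {"travel":[0,0,0],"roll":0,"jaw":55},
    {"travel":[0,0,0],"roll":0,"jaw":55},
  ],
)

```text
clock: 11.9
tool_pos: [0.4865, 0.0289, 0.0729]
orientation: [180.0, -0.0, 0.0]
force: [-0.1, -0.5, -0.8]
opening: 0.0666
gripper_force: 30.0
```

Call:
apply_moves(
  targets=[
    {"travel":[0,0,0.5],"roll":0,"jaw":55},
    {"travel":[0,0,0.5],"roll":0,"jaw":55},
    {"travel":[0,0,0],"roll":0,"jaw":55},
    {"travel":[0,0,0],"roll":0,"jaw":55},
  ],
)

```text
clock: 12.3
tool_pos: [0.4865, 0.0288, 0.0718]
orientation: [180.0, 0.0, 0.0]
force: [-0.5, 0.6, -2.4]
opening: 0.0668
gripper_force: 30.0
```

Call:
apply_moves(
  targets=[
    {"travel":[0,0,0.5],"roll":0,"jaw":55},
    {"travel":[0,0,0.5],"roll":0,"jaw":55},
    {"travel":[0,0,0],"roll":0,"jaw":55},
    {"travel":[0,0,0],"roll":0,"jaw":55},
  ],
)

```text
clock: 12.7
tool_pos: [0.4867, 0.0289, 0.0717]
orientation: [180.0, -0.0, 0.0]
force: [-3.3, 0.6, 9.4]
opening: 0.0666
gripper_force: 30.0
```

Contact at the seated height. I release and rise.

Call:
apply_moves(
  targets=[
    {"travel":[0,0,-0.7],"roll":0,"jaw":55},
    {"travel":[0,0,0],"roll":0,"jaw":70},
    {"travel":[0,0,0],"roll":0,"jaw":87},
    {"travel":[0,0,0],"roll":0,"jaw":87},
    {"travel":[0,0,0],"roll":0,"jaw":87},
    {"travel":[0,0,-10],"roll":0,"jaw":87},
    {"travel":[0,0,-25],"roll":0,"jaw":87},
    {"travel":[0,0,-30],"roll":0,"jaw":87},
    {"travel":[0,0,-15],"roll":0,"jaw":87},
  ],
)

```text
clock: 13.6
tool_pos: [0.4876, 0.0291, 0.1546]
orientation: [-180.0, -0.2, 0.0]
force: [0.7, 0.1, 0.1]
opening: 0.087
gripper_force: 0.0
```

Call:
apply_moves(
  targets=[
    {"travel":[0,-15,0],"roll":0,"jaw":87},
    {"travel":[0,-35,0],"roll":0,"jaw":87},
    {"travel":[0,-40,0],"roll":0,"jaw":87},
    {"travel":[0,-40,0],"roll":0,"jaw":87},
    {"travel":[0,-40,5],"roll":0,"jaw":87},
    {"travel":[1,-22,15],"roll":0,"jaw":87},
    {"travel":[0,-7,15],"roll":0,"jaw":87},
    {"travel":[0,0,0],"roll":0,"jaw":87},
    {"travel":[0,0,0],"roll":0,"jaw":87},
  ],
)

```text
clock: 14.5
tool_pos: [0.487, 0.2277, 0.1163]
orientation: [179.9, 0.1, 0.0]
force: [0.2, -0.4, -0.1]
opening: 0.087
gripper_force: 0.0
```

Descend 47 and grip.

Call:
apply_moves(
  targets=[
    {"travel":[1,-1,12],"roll":0,"jaw":87},
    {"travel":[0,0,12],"roll":0,"jaw":87},
    {"travel":[0,0,12],"roll":0,"jaw":80},
    {"travel":[0,0,8],"roll":0,"jaw":75},
    {"travel":[0,0,3],"roll":0,"jaw":68},
    {"travel":[0,0,0],"roll":0,"jaw":60},
    {"travel":[0,0,0],"roll":0,"jaw":54},
    {"travel":[0,0,0],"roll":0,"jaw":46},
    {"travel":[0,0,0],"roll":0,"jaw":40},
    {"travel":[0,0,0],"roll":0,"jaw":40},
  ],
)

```text
clock: 15.5
tool_pos: [0.4887, 0.2291, 0.0699]
orientation: [-180.0, -0.0, 0.0]
force: [-0.2, 0.8, 0.6]
opening: 0.0511
gripper_force: 30.0
```

Call:
apply_moves(
  targets=[
    {"travel":[0,0,0],"roll":0,"jaw":40},
    {"travel":[0,0,-10],"roll":0,"jaw":40},
    {"travel":[0,0,-20],"roll":0,"jaw":40},
    {"travel":[0,0,0],"roll":0,"jaw":40},
    {"travel":[0,0,0],"roll":0,"jaw":40},
    {"travel":[0,0,0],"roll":0,"jaw":40},
    {"travel":[0,0,0],"roll":0,"jaw":40},
  ],
)

```text
clock: 16.2
tool_pos: [0.4881, 0.2285, 0.099]
orientation: [180.0, 0.1, 0.0]
force: [-0.2, -0.2, -0.8]
opening: 0.0509
gripper_force: 30.0
```

Call:
apply_moves(
  targets=[
    {"travel":[0,0,0],"roll":0,"jaw":40},
    {"travel":[0,0,0],"roll":0,"jaw":40},
  ],
)

```text
clock: 16.4
tool_pos: [0.4883, 0.2287, 0.0992]
orientation: [180.0, 0.0, 0.0]
force: [0.0, 0.1, -1.4]
opening: 0.0507
gripper_force: 30.0
```

Call:
apply_moves(
  targets=[
    {"travel":[0,0,0],"roll":0,"jaw":40},
  ],
)

```text
clock: 16.5
tool_pos: [0.4884, 0.2288, 0.0993]
orientation: [180.0, 0.0, 0.0]
force: [0.6, -0.3, -0.9]
opening: 0.051
gripper_force: 30.0
```

About 1 N: sm_L is the plain small cup. I raise it and check the nest by camera.

Call:
apply_moves(
  targets=[
    {"travel":[0,0,-15],"roll":0,"jaw":40},
    {"travel":[0,0,-30],"roll":0,"jaw":40},
    {"travel":[0,0,-25],"roll":0,"jaw":40},
    {"travel":[0,0,0],"roll":0,"jaw":40},
  ],
)

```text
clock: 16.9
tool_pos: [0.4902, 0.2301, 0.1731]
orientation: [-179.8, -0.3, 0.0]
force: [-0.1, -0.2, -1.8]
opening: 0.051
gripper_force: 30.0
```

```bash
python3 - <<'E'
from h import *
print(ctrl.get_obs()["tool_pos"])
d=[]
for n,p in(("top",(.4857,.0296)),("scene",(.4865,.0268))):
    im=ctrl.snapshot(n); c=ctrl.calibration(n); m=steel(im)
    b=cv2.resize(im,None,fx=6,fy=6,interpolation=cv2.INTER_CUBIC); t=np.linspace(0,6.283,60)
    for z,r in((.003,.041),(.045,.041),(.079,.0335),(.079,.029)):
        P=np.c_[p[0]+r*np.cos(t),p[1]+r*np.sin(t),0*t+z]
        cv2.polylines(b,[np.round((proj(c,P)+.5)*6).astype(int)],True,(255,0,0) if z>.05 else (255,255,0),1)
    u=(proj(c,np.array([[*p,.05]]))[0]*6).astype(int)
    d.append(b[u[1]-200:u[1]+200,u[0]-200:u[0]+200])
cv2.imwrite("pics/nest1.png",np.hstack(d)[...,::-1])
E
```

```text
[0.49024051 0.2301216  0.1731274 ]
```

View pics/nest1.png

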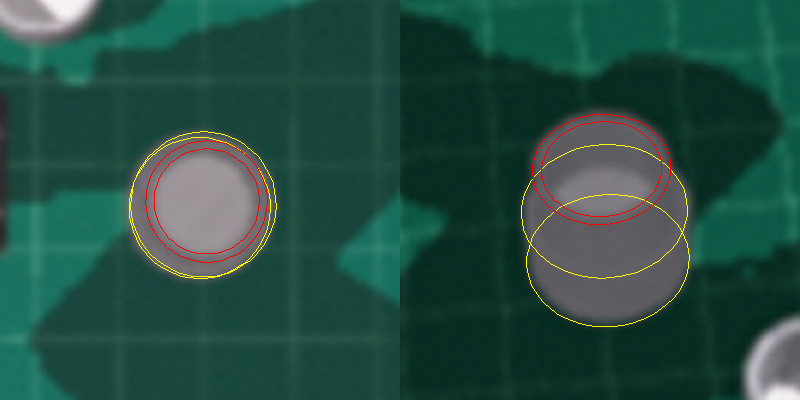

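The nest is fully home: the rim prediction at z=.079 matches (scene (600,165), top (207,200)) and the wide cup has not moved. I carry the small cup over.

Call:
apply_moves(
  targets=[
    {"travel":[0,10,0],"roll":0,"jaw":40},
    {"travel":[0,25,0],"roll":0,"jaw":40},
    {"travel":[0,35,0],"roll":0,"jaw":40},
    {"travel":[-1,40,0],"roll":0,"jaw":40},
    {"travel":[0,40,0],"roll":0,"jaw":40},
    {"travel":[-1,30,0],"roll":0,"jaw":40},
    {"travel":[0,15,0],"roll":0,"jaw":40},
    {"travel":[0,5,0],"roll":0,"jaw":40},
    {"travel":[0,0,0],"roll":0,"jaw":40},
    {"travel":[0,0,0],"roll":0,"jaw":40},
  ],
)

```text
clock: 18.0
tool_pos: [0.4866, 0.0293, 0.1693]
orientation: [180.0, 0.0, 0.0]
force: [-0.1, -0.1, -1.3]
opening: 0.0508
gripper_force: 30.0
```

Call:
apply_moves(
  targets=[
    {"travel":[0,0,8],"roll":0,"jaw":40},
    {"travel":[0,0,4],"roll":0,"jaw":40},
    {"travel":[0,0,0],"roll":0,"jaw":40},
    {"travel":[0,0,0],"roll":0,"jaw":40},
    {"travel":[0,0,0],"roll":0,"jaw":40},
  ],
)

```text
clock: 18.5
tool_pos: [0.4866, 0.029, 0.1576]
orientation: [180.0, -0.0, 0.0]
force: [0.6, -0.5, -1.2]
opening: 0.0505
gripper_force: 30.0
```

```bash
python3 - <<'E'
from h import *
o=ctrl.get_obs(); tp=o["tool_pos"]; print(tp)
n="scene"; im=ctrl.snapshot(n); c=ctrl.calibration(n)
b=cv2.resize(im,None,fx=6,fy=6,interpolation=cv2.INTER_CUBIC); t=np.linspace(0,6.283,60)
p=(.4865,.0275); q=tp-[0,.001,0]; z0=tp[2]-.0667
for z,r,s in((.079,.0335,p),(.079,.029,p),(z0,.022,q),(z0+.004,.026,q),(z0+.075,.026,q)):
    P=np.c_[s[0]+r*np.cos(t),s[1]+r*np.sin(t),0*t+z]
    cv2.polylines(b,[np.round((proj(c,P)+.5)*6).astype(int)],True,(255,0,0) if z!=.079 else (255,255,0),1)
u=(proj(c,np.array([[*p,.09]]))[0]*6).astype(int)
cv2.imwrite("pics/over2.png",b[u[1]-250:u[1]+250,u[0]-200:u[0]+200,::-1])
E
```

```text
[0.48660095 0.02904102 0.15761721]
```

View pics/over2.png

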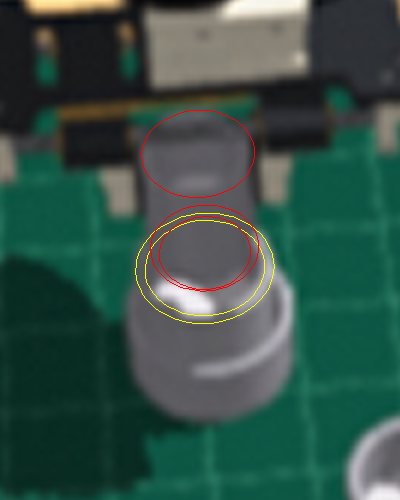

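The small cup (foot around (205,250)) is aligned with the middle cup's rim (205,268) to within about 1 mm. I lower it.

Call:
apply_moves(
  targets=[
    {"travel":[0,0,5],"roll":0,"jaw":40},
    {"travel":[0,0,4],"roll":0,"jaw":40},
    {"travel":[0,0,3],"roll":0,"jaw":40},
    {"travel":[0,0,3],"roll":0,"jaw":40},
    {"travel":[0,0,3],"roll":0,"jaw":40},
    {"travel":[0,0,3],"roll":0,"jaw":40},
    {"travel":[0,0,3],"roll":0,"jaw":40},
    {"travel":[0,0,0],"roll":0,"jaw":40},
  ],
)

```text
clock: 19.35
tool_pos: [0.4863, 0.0287, 0.1331]
orientation: [180.0, 0.0, 0.0]
force: [-0.5, -0.4, -0.8]
opening: 0.0508
gripper_force: 30.0
```

Call:
apply_moves(
  targets=[
    {"travel":[0,0,4],"roll":0,"jaw":40},
    {"travel":[0,0,4],"roll":0,"jaw":40},
    {"travel":[0,0,4],"roll":0,"jaw":40},
    {"travel":[0,0,4],"roll":0,"jaw":40},
    {"travel":[0,0,4],"roll":0,"jaw":40},
    {"travel":[0,0,3],"roll":0,"jaw":40},
    {"travel":[0,0,1],"roll":0,"jaw":40},
    {"travel":[0,0,0],"roll":0,"jaw":40},
    {"travel":[0,0,0],"roll":0,"jaw":40},
  ],
)

```text
clock: 20.25
tool_pos: [0.4866, 0.0289, 0.1097]
orientation: [-180.0, -0.0, 0.0]
force: [-0.0, -0.6, -1.6]
opening: 0.0504
gripper_force: 30.0
```

Call:
apply_moves(
  targets=[
    {"travel":[0,0,1],"roll":0,"jaw":40},
    {"travel":[0,0,1],"roll":0,"jaw":40},
    {"travel":[0,0,0.5],"roll":0,"jaw":40},
    {"travel":[0,0,0],"roll":0,"jaw":40},
    {"travel":[0,0,0],"roll":0,"jaw":40},
  ],
)

```text
clock: 20.75
tool_pos: [0.4865, 0.0288, 0.1071]
orientation: [180.0, 0.0, 0.0]
force: [0.3, -0.3, -0.9]
opening: 0.0514
gripper_force: 30.0
```

Call:
apply_moves(
  targets=[
    {"travel":[0,0,0.5],"roll":0,"jaw":40},
    {"travel":[0,0,0.5],"roll":0,"jaw":40},
    {"travel":[0,0,0],"roll":0,"jaw":40},
  ],
)

```text
clock: 21.05
tool_pos: [0.4865, 0.0288, 0.106]
orientation: [180.0, 0.0, 0.0]
force: [0.6, 0.1, -0.9]
opening: 0.051
gripper_force: 30.0
```

Call:
apply_moves(
  targets=[
    {"travel":[0,0,0.5],"roll":0,"jaw":40},
    {"travel":[0,0,0],"roll":0,"jaw":40},
    {"travel":[0,0,0],"roll":0,"jaw":40},
  ],
)

```text
clock: 21.35
tool_pos: [0.4868, 0.0289, 0.1059]
orientation: [-180.0, -0.0, 0.0]
force: [-0.9, 0.1, 3.7]
opening: 0.0505
gripper_force: 30.0
```

Contact at the seated height again. I release, rise and move aside.

Call:
apply_moves(
  targets=[
    {"travel":[0,0,-0.4],"roll":0,"jaw":40},
    {"travel":[0,0,0],"roll":0,"jaw":55},
    {"travel":[0,0,0],"roll":0,"jaw":75},
    {"travel":[0,0,0],"roll":0,"jaw":85},
    {"travel":[0,0,0],"roll":0,"jaw":85},
    {"travel":[0,0,-10],"roll":0,"jaw":85},
    {"travel":[0,0,-25],"roll":0,"jaw":85},
    {"travel":[0,0,-30],"roll":0,"jaw":85},
    {"travel":[0,0,-30],"roll":0,"jaw":85},
    {"travel":[0,-10,-15],"roll":0,"jaw":85},
  ],
)

```text
clock: 22.35
tool_pos: [0.4874, 0.0386, 0.2195]
orientation: [-179.9, -0.2, -0.0]
force: [-0.3, 0.0, 0.0]
opening: 0.0852
gripper_force: 0.0
```

Call:
apply_moves(
  targets=[
    {"travel":[0,-30,0],"roll":0,"jaw":85},
    {"travel":[0,-40,0],"roll":0,"jaw":85},
    {"travel":[0,-40,0],"roll":0,"jaw":85},
    {"travel":[0,-40,0],"roll":0,"jaw":85},
    {"travel":[0,-40,0],"roll":0,"jaw":85},
    {"travel":[0,-30,0],"roll":0,"jaw":85},
    {"travel":[0,-10,0],"roll":0,"jaw":85},
    {"travel":[0,0,0],"roll":0,"jaw":85},
  ],
)

```text
clock: 23.15
tool_pos: [0.4863, 0.27, 0.2162]
orientation: [180.0, -0.0, 0.1]
force: [-0.7, -0.9, -0.0]
opening: 0.085
gripper_force: 0.0
```

```bash
python3 - <<'E'
from h import *
d=[]
for n,p in(("top",(.4857,.0296)),("scene",(.4865,.0268))):
    im=ctrl.snapshot(n); c=ctrl.calibration(n)
    b=cv2.resize(im,None,fx=5,fy=5,interpolation=cv2.INTER_CUBIC); t=np.linspace(0,6.283,60)
    for z,r in((.003,.041),(.045,.041),(.079,.0335),(.114,.026)):
        P=np.c_[p[0]+r*np.cos(t),p[1]+r*np.sin(t),0*t+z]
        cv2.polylines(b,[np.round((proj(c,P)+.5)*5).astype(int)],True,(255,0,0) if z!=.079 else (255,255,0),1)
    u=(proj(c,np.array([[*p,.05]]))[0]*5).astype(int)
    d.append(np.vstack([b[u[1]-140:u[1]+140,u[0]-200:u[0]+200],cv2.resize(im,(400,300))]))
cv2.imwrite("pics/final.png",np.hstack(d)[...,::-1])
E
```

```text
(no output)
```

View pics/final.png

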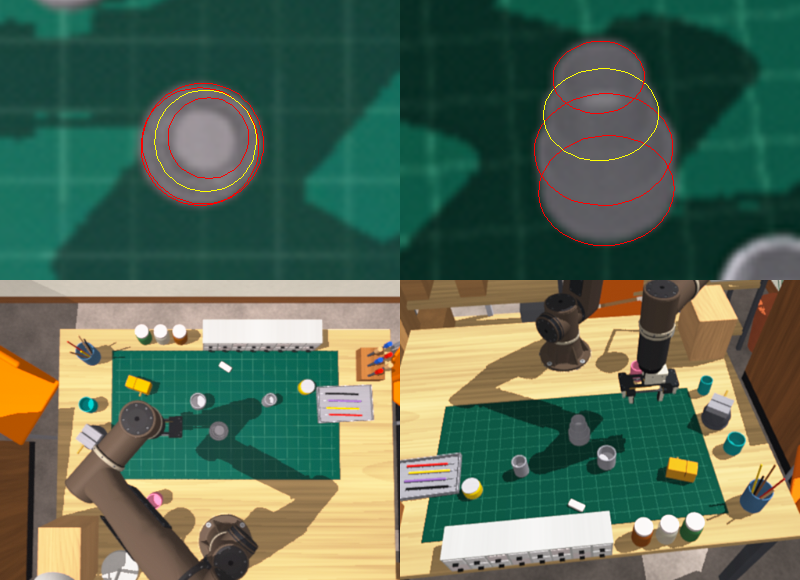

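The nest matches the predicted seated rims (small rim at scene (600,77)). The heavy middle cup and the other small cup stand on the mat, and the eraser, block and tin have not moved. I hand in.

```bash
python3 -c "
from plant import ctrl
print(ctrl.close_job())"
```

```text
the job is handed in; nothing more can be done
None
```

The job is handed in at about 23 s: the plain middle cup is seated in the wide cup and the plain small cup in that; the heavy middle cup (weighed at 5.5 N) and the other small cup (heavy by elimination, not weighed) stand upright on the mat, and the final pictures show the wide cup and bystanders unmoved.

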